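# Squeeze the inlay tweezers to the gap mark on the peak gauge

### The arm

A 6-joint arm with a two-finger parallel gripper is mounted at the origin on the work surface. World frame = base frame: x ahead of the robot, y to its left, z up, the work surface at z = 0. Lengths are in m, angles in degrees, forces in N, time in s.
With the tool pointing down it reaches from about 0.4 to 0.825 m from the base axis. Payload 7 kg.
Tool frame: the origin (TCP) lies at the very end of the fingers, on their centre line; the grasp point (between the pads) lies 19 mm behind it (ctrl.tcp_to_grasp is the distance from the TCP to the grasp point, in m); z points along the fingers, x is the direction in which the jaws open and shut, and the axes are right-handed (so a half turn about z gives the same grasp; the last joint's range is limited). The gripper opens to 88 mm and grips with 3 to 60 N. Pads are 19 mm wide; open, the fingers measure 130 mm over their backs; the gripper's body (78 mm by 193 mm) begins 47 mm behind the grasp point.
Start: joints at [87.726, 20.546, 0.682, 0, -70.136, -16.507], TCP at [0.217, 0.639, 0.227] pointing down, gripper open.
Joint ranges: [-176.03, 176.03], [-82.01, 121.73], [-58.28, 71.71], [-173.87, 95.51], [-174.79, -0.11], [-173.66, 173.66]. Speed limits (degrees/s): [136.94, 136.94, 172.46, 180, 180, 180].

### API

Orientations are given as [roll, pitch, yaw] about the fixed x, y, z axes, in that order (R = Rz(yaw) Ry(pitch) Rx(roll)).
In Python, from plant import sensors, vision, ticket, ctrl gives the robot as it stands. The module is installed in compiled form; this text tells all that it offers.
- The arm moves only by the tool drive_tool, never from a script. Its argument "moves" is a list of rows, each a list of 6 numbers: the shift along the tool's x, y, z in units of 0.15 m (1.0 is 0.15 m), then the turn, a rotation vector about the tool's x, y, z in units of 60 degrees (1.0 is 60 degrees). In form: [[dx, dy, dz, rx, ry, rz], ...]. A call has 1 to 8 rows; each row is the pose to reach, as a shift and turn from the pose measured when the call began, along the tool's axes at that moment; what a row does not reach only later rows make up. A row lasts 1/10 s, in which the tool goes at most 50 mm and 8.59 degrees, less where a joint would pass 70% of its speed; a pose out of reach is approached as far as the arm can. A call with a number of a shift or a turn outside -1 to 1 is refused whole. A call with a gripper value outside its range is refused whole. "fingers" is the opening, from -1 (shut) to 1 (fully open), set as the call begins (left out, the last holds). The fingers move at their own pace and stop on an object; the grip force is fixed at half the most. Time passes only in rows, so rows that repeat a pose let the fingers close. It gives the time, the measured TCP pose, the force and the opening at its end, in the units of the state.
- sensors.get_obs(): the state, without advancing time (a new reading comes with each control period).
- vision.snapshot(name): name is "side" or "top"; returns a dict with "pixels" (400x640x3 uint8, red, green, blue), "fx", "fy", "cx", "cy" (pixels), "R" (3x3) and "t" (3): a world point X has camera coordinates R X + t. Camera axes: x right, y down, z forward; pixel columns grow to the right and rows downward; lengths in m; the calibration is good to about 2 mm. A picture is of the moment at which its call begins. There is no depth.
- ticket.close_job(): hands the job in, once; it reports no verdict.
The state is a dict: "clock": time; "joint_pos": joint angles; "qvel": joint speeds; "tau": joint torques, N m; "tool_pos": TCP position; "orientation": TCP orientation; "force": force on the tool from outside, world axes, zero at the start; "moment": the same for the moment, N m; "opening": finger opening in m.
Only numpy, scipy, OpenCV 4.12 (cv2) and the standard library are available. Lean on these libraries where they do the work, as an engineer would, in place of code of your own. Each camera call takes 0.05 s, during which the arm holds its last target.

### The job

The long inlay tweezers are clamped in the bench gauge for a check of their spring. First turn the gauge's black knob back anticlockwise until its orange pointer rests against the zero stop; then squeeze the tweezers by their two blue pads until the left, red-ended tip stands over the green mark, never pressing the tips well past it, and hold that gap steady. Finish while still holding the tweezers squeezed on the mark - do not let go - and leave the other things on the bench where they are.

Things in the scene. Friction and masses are not known exactly. Their poses are not given: they have to be found in the camera images.
- squeeze_point (a point): Point half-way between the two blue pads of the tweezers, at their mid-height, 52 mm above the bench; fixed to the gauge. x runs along the tweezers from the clamped heel to the free tips, y to the left across them (the line of squeezing), z up. Heel pivot 110 mm behind it (-x). Other parts near: a steel clamp block at the heel, 44 mm wide, top 65 mm above the bench, ending 98 mm behind.
- gauge: The gauge: oak board 250 (x) x 280 (y) x 20 mm, screwed to the bench, elsewhere and turned otherwise each time; carries all. Origin on the bench, same axes as squeeze_point, which is at x 20, y 0 mm; board from x -130 to 120, y -210 to 70. Round dial case, 96 mm across, top 48 mm above the bench, centred at x 15, y -150, with the knob on it; a thin lever runs to it from the heel.
- tip_left (a point): Inner corner of the left (+y) tip, painted red, 52 mm above the bench, 180 mm from the heel pivot. x runs along the left arm towards the tip.
- tip_right (a point): The same for the right (-y) tip. It carries a white rule, 20 x 56 mm, that passes about 8 mm below the left tip; the green mark sits on this rule.
- mark_line (a point): Middle of the green mark, a band 6 mm wide across the white rule (with a green tab at its end), taken at the height of the tips. y points along the rule from the right tip towards the left. The mark moves with the right tip. The gap is right when the left tip's inner corner is over the band.
- gap_mark (a joint): Marked tip gap in m: distance of the middle of the green band from the right tip's inner corner along the rule (0.011 to 0.024, different each time; it stays put).
- jaw_left (a joint): Angle (rad) by which the left arm is squeezed inwards about the heel pivot: 0 at rest, 0.118 with tips almost touching. The arms are alike and move independently. Tip gap = 180 mm x (sin(0.1225 - jaw_left) + sin(0.1225 - jaw_right)), 44 mm at rest. Sprung: a pad needs 4.5 N to leave rest, up to 13 N fully squeezed; released, the arms spring open.
- jaw_right (a joint): The same for the right arm. The blue pads are upright round-nosed bars of 6 mm nose radius, 22 mm high (41 to 63 mm above the bench), 110 mm from the heel pivot; over their outsides they measure 46.9 mm at rest, and in general 20 mm + 0.611 x tip gap.
- knob_grip (a point): Point on the knob's upright axis at the height to grip, 78 mm above the bench. The black knob is a flat-sided bar 44 mm long, 14 mm wide, 26 mm high (63 to 89 mm above the bench); x runs along the bar to the end with the orange line. An orange pointer turns with it, below, over the white dial.
- peak_knob (a joint): Angle of knob and peak pointer (rad): 0 on the zero stop (red tick, red pin), growing clockwise seen from above, to 1.5. Starts at 0.75 to 1.35 and stays where left (0.03 N m turns it). Back to zero is anticlockwise. In the squeeze a lever on the left arm drags it up again, rightly, and it stays at the tightest squeeze.
- inlay_offcut: Small dark offcut, 28 x 70 x 8 mm, lying on the gauge board in front of the dial. A bystander, to be left alone; origin under its middle.
- brass_weight: Brass cylinder, 26 mm across, 30 mm high, on the gauge board behind the dial. A bystander, to be left alone; origin under its middle.
- rasp: Rasp with a dark red handle, 330 mm long, right of the gauge. A bystander, to be left alone; origin under its middle.
- block_plane: Small metal block plane, 160 x 50 mm, about 55 mm high, left of the gauge. A bystander, to be left alone; origin under its middle.
- spare_tweezers: Spare small tweezers, 140 mm long, lying left beyond the gauge. A bystander, to be left alone; origin under its middle.

How it is judged:
By the outcome, as a careful person would: the job done as asked, in the order asked, and still so for the second after the job is handed in, while the arm keeps its last pose, push and grip.
It also fails if it takes over 48 s, if anything falls off the work surface, if the arm or the gripper's body presses on something with over 40 N, if the wrist force passes 120 N, or if a joint passes its speed limit or range.

## Working session

There is one attempt and no reset: what is moved stays moved. The work goes in short steps, Python scripts to look and compute and a tool call to move; the robot and the scene stay as the last step left them, time stands still between calls to the robot, and variables do not carry over. Pictures are saved under pics/ and viewed, and the job is handed in when it is done.

Besides the shell and the picture viewer there is one more tool, called as name(argument=value, ...) on one line, values as JSON. drive_tool: Moves the arm, as the interface text tells. Shifts and turns lie within -1 to 1; 1 stands for 0.15 m of shift or 60 degrees of turn. Its arguments: {"type":"object","properties":{"moves":{"type":"array"},"fingers":{"type":"number"}},"required":["moves"]}

```bash
mkdir -p pics; cat > h.py <<'E'
import numpy as np, cv2, json
from plant import sensors, vision, ticket, ctrl
from scipy.spatial.transform import Rotation as Rot
def snap(name,f):
    s=vision.snapshot(name); cv2.imwrite('pics/'+f+'.png',cv2.cvtColor(s['pixels'],cv2.COLOR_RGB2BGR))
    np.savez('pics/'+f+'.npz',**{k:np.array(v) for k,v in s.items()}); return s
def load(f): return dict(np.load('pics/'+f+'.npz'))
def ray(s,u,v,z):
    R=np.array(s['R']);t=np.array(s['t']).ravel();d=R.T@np.array([(u-s['cx'])/s['fx'],(v-s['cy'])/s['fy'],1.]);c=-R.T@t
    return c+d*(z-c[2])/d[2]
def proj(s,X):
    p=np.array(s['R'])@np.array(X)+np.array(s['t']).ravel(); return np.array([s['fx']*p[0]/p[2]+s['cx'],s['fy']*p[1]/p[2]+s['cy']])
def crop(f,x0,y0,w,h,k,out):
    im=cv2.imread('pics/'+f+'.png')[y0:y0+h,x0:x0+w]
    cv2.imwrite('pics/'+out+'.png',cv2.resize(im,None,fx=k,fy=k,interpolation=cv2.INTER_CUBIC))
E
python3 - <<'E'
from h import *
for n in('top','side'):
    s=snap(n,n+'0'); print(n,s['fx'],s['cx'],s['cy'],-np.array(s['R']).T@np.array(s['t']).ravel())
print(sensors.get_obs(),ctrl.tcp_to_grasp)
E
```

```text
top 368.4766709065235 321.0913194685231 196.13219167352523 [ 4.47962472e-01 -9.41883332e-04  1.06231527e+00]
side 372.9520109638777 320.9528987950771 197.9393944477768 [ 0.366938   -0.68534154  0.83344707]
{'clock': 0.1, 'joint_pos': array([ 8.77244576e+01,  2.05876765e+01,  6.39072175e-01, -1.48166936e-02,
       -7.01376703e+01, -1.65076784e+01]), 'qvel': array([ 0.02794278, -0.05974558,  0.09800404,  0.06791093,  0.06321738,
       -0.03585203]), 'tau': array([-6.42896557e-04, -5.84163487e+01,  2.93753636e+01,  7.01544687e+00,
        1.01653661e-02, -5.69351960e-05]), 'tool_pos': array([0.21723602, 0.63862238, 0.22572205]), 'orientation': array([-1.79988839e+02, -8.66765455e-02, -1.08788274e+02]), 'force': array([ 0.50159124,  0.52856472, -0.34666759]), 'moment': array([-0.00126979, -0.03718738,  0.01318437]), 'opening': 0.0875165341415656} 0.0188
```

View pics/top0.png

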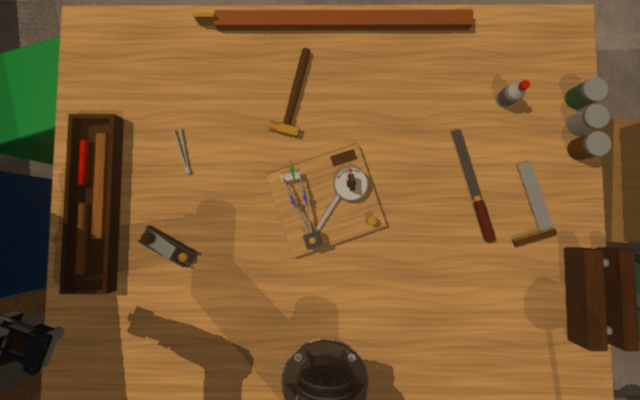

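View pics/side0.png

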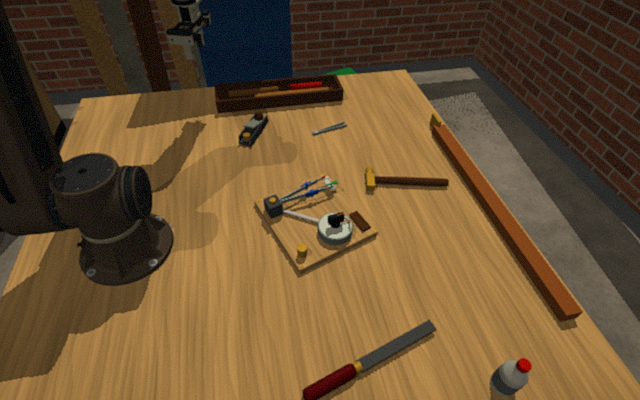

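```bash
python3 - <<'E'
from h import *
crop('top0',255,135,140,130,5.6,'top0c')
crop('side0',245,165,140,110,5.6,'side0c')
E
```

```text
(no output)
```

View pics/top0c.png

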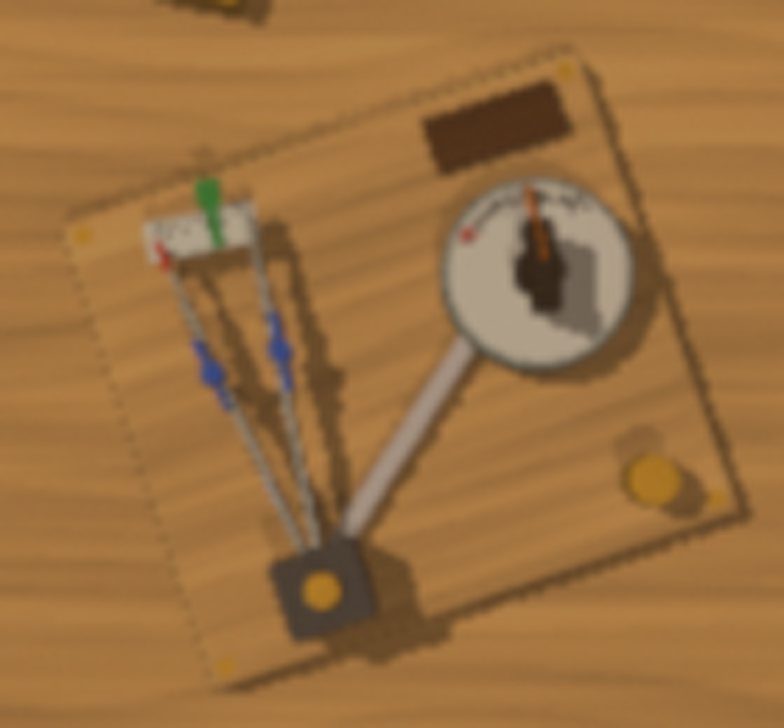

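View pics/side0c.png

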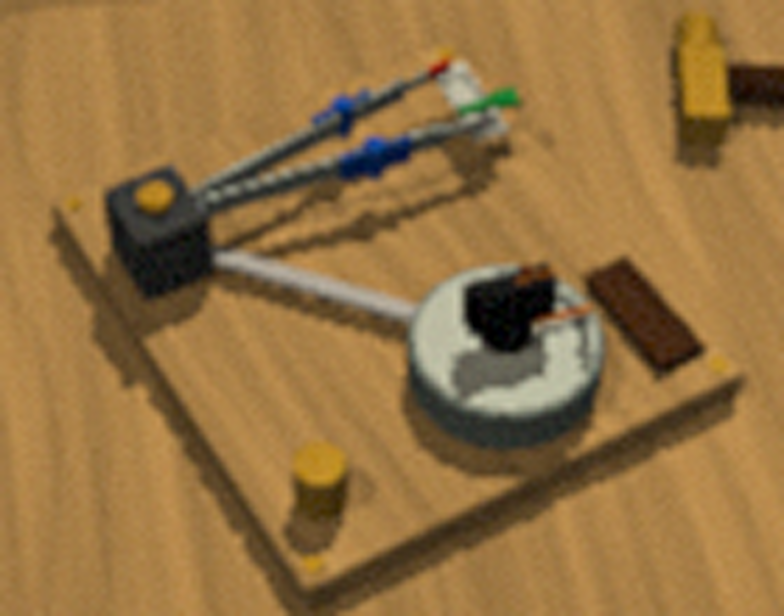

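```bash
cat > fit.py <<'E'
from h import *
from scipy.optimize import least_squares
T=load('top0');S=load('side0')
def ct(u,v): return np.array([255+(u+.5)/5.6-.5,135+(v+.5)/5.6-.5])
def cs(u,v): return np.array([245+(u+.5)/5.6-.5,165+(v+.5)/5.6-.5])
F=[('t',ct(68,220),(.12,.07,.02)),('t',ct(575,47),(.12,-.21,.02)),('t',ct(745,514),(-.13,-.21,.02)),('t',ct(218,688),(-.13,.07,.02)),
('t',ct(539,274),(.015,-.15,.048)),('t',ct(246,361),(.02,0,.058)),
('s',cs(742,376),(.12,-.21,.02)),('s',cs(308,590),(-.13,-.21,.02)),('s',cs(55,205),(-.13,.07,.02)),('s',cs(505,343),(.015,-.15,.048)),('s',cs(360,134),(.02,0,.056))]
def w(p,X):
    c,s=np.cos(p[2]),np.sin(p[2]);return np.array([p[0]+c*X[0]-s*X[1],p[1]+s*X[0]+c*X[1],X[2]])
def res(p,cams='ts'): return np.concatenate([proj(T if f[0]=='t' else S,w(p,f[2]))-f[1] for f in F if f[0] in cams])
if __name__=='__main__':
    for cams in('t','s','ts'):
        r=least_squares(res,[.5,0,.3],args=(cams,),loss='soft_l1'); print(cams,r.x[:2],np.degrees(r.x[2]));
    print(np.round(res(r.x).reshape(-1,2),2))
    p=r.x
    print('knob',w(p,(.015,-.15,.078)),'sq',w(p,(.02,0,.052)))
    # knob bar ends in top, z=.089
    for (u,v) in((527,225),(543,305)): print(ray(T,*ct(u,v),.089))
    # tips
    for (u,v) in((165,257),(255,215)): print('tip',ray(T,*ct(u,v),.052))
    print(w(p,(.02+.07-.0013,.022,.052)),w(p,(.0887,-.022,.052)))
E
python3 fit.py
```

```text
t [0.49267375 0.06451047] 18.911522913096448
s [0.49119737 0.06451331] 19.073480285823567
ts [0.49216637 0.06456461] 18.946683692921674
[[-1.29  0.58]
 [ 1.02  0.17]
 [-0.21 -0.21]
 [-0.43  0.83]
 [ 0.28 -0.11]
 [ 0.33 -0.18]
 [ 1.27 -0.16]
 [-0.35  0.8 ]
 [-0.71 -0.77]
 [ 0.56 -0.45]
 [ 0.5   0.01]]
knob [ 0.55505692 -0.07243823  0.078     ] sq [0.5110828  0.07105838 0.052     ]
[ 0.57377169 -0.06314737  0.089     ]
[ 0.53569406 -0.07066979  0.089     ]
tip [0.5621829  0.11279345 0.052     ]
tip [0.58314843 0.06857418 0.052     ]
[0.56891757 0.11417252 0.052     ] [0.58320385 0.07255639 0.052     ]
```

```bash
cat >> h.py <<'E'
def plan(pos,yaw,n=1,yaw_dir=None):
    o=sensors.get_obs(); Rc=Rot.from_euler('xyz',o['orientation'],degrees=True)
    d=Rc.inv().apply(np.array(pos)-o['tool_pos'])/.15
    Rt=Rot.from_euler('xyz',[180,0,yaw],degrees=True)
    rv=np.degrees((Rc.inv()*Rt).as_rotvec())/60
    print('clk',round(o['clock'],2),'pos',np.round(o['tool_pos'],4),'rpy',np.round(o['orientation'],2),'F',np.round(o['force'],1),'M',np.round(o['moment'],2),'open',round(o['opening'],4))
    print('shift',np.round(d,4),'turn',np.round(rv,4))
E
python3 - <<'E'
from h import *
crop('top0',328,160,46,44,13,'k0')
crop('side0',312,208,46,44,13,'k1')
plan((.555,-.0724,.225),98)
E
```

```text
clk 0.1 pos [0.2172 0.6386 0.2257] rpy [-1.7999e+02 -9.0000e-02 -1.0879e+02] F [ 0.5  0.5 -0.3] M [-0.   -0.04  0.01] open 0.0875
shift [ 3.7623 -3.6584  0.0112] turn [-2.0000e-03 -2.0000e-04  2.5535e+00]
```

View pics/k0.png

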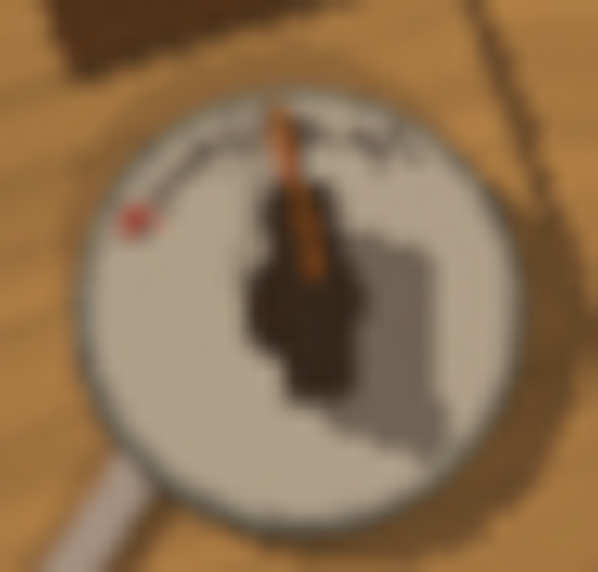

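View pics/k1.png

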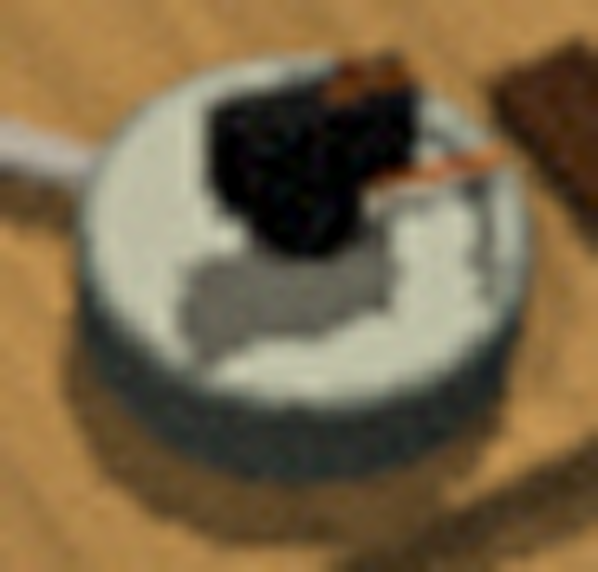

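```bash
python3 - <<'E'
from h import *
T=load('top0')
k=lambda u,v:(328+(u+.5)/13-.5,160+(v+.5)/13-.5)
S=load('side0');ks=lambda u,v:(312+(u+.5)/13-.5,208+(v+.5)/13-.5)
c=ray(T,*k(301,310),.048);print('dial',c)
print('bar',ray(T,*k(303,185),.089),ray(T,*k(320,403),.089),ray(T,*k(311,292),.089))
p=ray(T,*k(280,110),.053)-c;r=ray(T,*k(137,220),.052)-c
print(np.degrees([np.arctan2(p[1],p[0]),np.arctan2(r[1],r[0])]),np.linalg.norm(p),np.linalg.norm(r))
p2=ray(S,*ks(505,155),.053);print('side pointer',p2,ray(S,*ks(305,230),.048))
d=p2-ray(S,*ks(305,230),.048);print(np.degrees(np.arctan2(d[1],d[0])))
E
```

```text
dial [ 0.55511185 -0.07125414  0.048     ]
bar [ 0.57645864 -0.0688582   0.089     ] [ 0.53175112 -0.07225187  0.089     ] [ 0.55447845 -0.07045651  0.089     ]
[ 6.41782281 61.94483722] 0.04266958211512494 0.03987481732223067
side pointer [ 0.59919139 -0.06403971  0.053     ] [ 0.55430391 -0.07172623  0.048     ]
9.717071508481544
```

drive_tool(moves=[[1,-1,0,0,0,0.85],[1,-1,0,0,0,0.85],[1,-1,0,0,0,0.85],[1,-1,0,0,0,0.85],[1,-1,0,0,0,0.85],[1,-1,0,0,0,0.85]], fingers=1)

```text
clock: 0.7
tool_pos: [0.3118, 0.446, 0.2263]
orientation: [-179.9, -0.0, -160.3]
force: [0.3, 0.4, 0.7]
opening: 0.0878
```

```bash
python3 -c "
from h import *
plan((.555,-.0715,.2),97.5)"
```

```text
clk 0.7 pos [0.3118 0.446  0.2263] rpy [-1.7994e+02 -5.0000e-02 -1.6028e+02] F [0.3 0.4 0.7] M [ 0.2  -0.04 -0.06] open 0.0878
shift [-0.3624 -3.7944  0.1788] turn [-1.4000e-03  2.0000e-04  1.7037e+00]
```

drive_tool(moves=[[0,-1,0,0,0,0.85],[0,-1,0,0,0,0.85],[0,-1,0,0,0,0.85],[0,-1,0,0,0,0.85],[0,-1,0,0,0,0.85],[0,-1,0,0,0,0.85]])

```text
clock: 1.3
tool_pos: [0.3625, 0.304, 0.2264]
orientation: [-179.9, 0.0, 148.3]
force: [0.3, -0.2, -0.1]
opening: 0.0877
```

```bash
python3 -c "
from h import *
plan((.555,-.0715,.2),97.5)"
```

```text
clk 1.3 pos [0.3625 0.304  0.2264] rpy [-1.7993e+02  1.0000e-02  1.4830e+02] F [ 0.3 -0.2 -0.1] M [ 0.14 -0.07 -0.02] open 0.0877
shift [-2.4071 -1.4552  0.1783] turn [-1.100e-03  6.000e-04  8.467e-01]
```

drive_tool(moves=[[-1,-0.8,0,0,0,0.847],[-1,-0.8,0,0,0,0.847],[-1,-0.8,0,0,0,0.847],[-1,-0.8,0,0,0,0.847],[-1,-0.8,0,0,0,0.847],[-1,-0.8,0,0,0,0.847]])

```text
clock: 1.9
tool_pos: [0.4272, 0.1213, 0.2264]
orientation: [-179.9, 0.1, 96.9]
force: [-0.6, 0.9, 0.1]
opening: 0.0875
```

```bash
python3 -c "
from h import *
plan((.555,-.0715,.15),97.5)"
```

```text
clk 1.9 pos [0.4272 0.1213 0.2264] rpy [-1.7993e+02  7.0000e-02  9.6940e+01] F [-0.6  0.9  0.1] M [ 0.1  -0.13 -0.05] open 0.0875
shift [-1.3785  0.6913  0.5101] turn [-0.0011  0.0011 -0.0093]
```

drive_tool(moves=[[-0.9,0.69,0,0,0,0],[-0.9,0.69,0,0,0,0],[-0.9,0.69,0,0,0,0],[-0.9,0.69,0,0,0,0]])

```text
clock: 2.3
tool_pos: [0.548, -0.0027, 0.2256]
orientation: [-179.9, 0.1, 96.8]
force: [-0.4, 0.7, -0.3]
opening: 0.0879
```

```bash
python3 -c "
from h import *
plan((.555,-.0715,.115),97.5)"
```

```text
clk 2.3 pos [ 0.548  -0.0027  0.2256] rpy [-1.7987e+02  1.0000e-01  9.6840e+01] F [-0.4  0.7 -0.3] M [ 0.12 -0.08  0.02] open 0.0879
shift [-0.4593 -0.0067  0.7382] turn [-0.0022  0.0017 -0.011 ]
```

drive_tool(moves=[[-0.459,-0.007,0,0,0,-0.01],[-0.459,-0.007,0.3,0,0,-0.01],[-0.459,-0.007,0.6,0,0,-0.01],[-0.459,-0.007,0.737,0,0,-0.01],[-0.459,-0.007,0.737,0,0,-0.01],[-0.459,-0.007,0.737,0,0,-0.01]])

```text
clock: 2.9
tool_pos: [0.5553, -0.0715, 0.1156]
orientation: [-179.8, 0.1, 97.5]
force: [1.2, 0.2, 0.0]
opening: 0.0876
```

```bash
python3 -c "
from h import *
plan((.555,-.0715,.060),97.5)
snap('top','t1');snap('side','s1')
crop('top0',275,120,120,100,6,'x')
crop('t1',275,120,120,100,6,'t1c');crop('s1',285,165,120,100,6,'s1c')"
```

```text
clk 2.9 pos [ 0.5553 -0.0715  0.1156] rpy [-1.7985e+02  1.3000e-01  9.7460e+01] F [1.2 0.2 0. ] M [ 0.06 -0.2   0.04] open 0.0876
shift [ 0.0013 -0.0007  0.3708] turn [-0.0025  0.0022 -0.0006]
```

View pics/t1c.png

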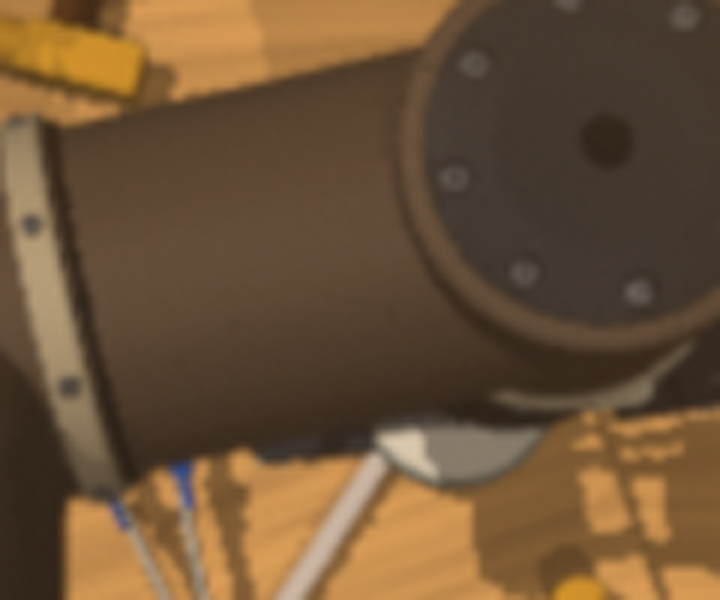

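View pics/s1c.png

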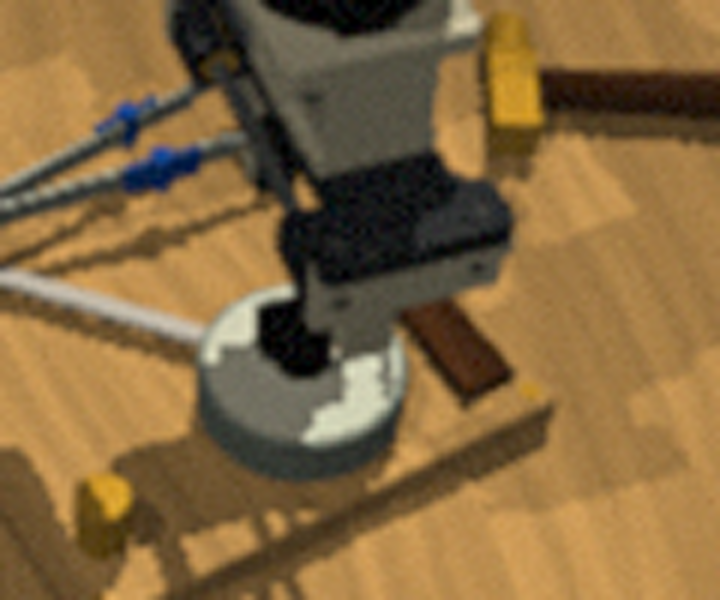

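drive_tool(moves=[[0,0,0.2,0,0,0],[0,0,0.37,0,0,0],[0,0,0.37,0,0,0],[0,0,0.37,0,0,0]])

```text
clock: 3.4
tool_pos: [0.557, -0.071, 0.0629]
orientation: [179.9, 0.1, 97.5]
force: [0.6, -0.0, 0.6]
opening: 0.0876
```

drive_tool(moves=[[0,0,0,0,0,0],[0,0,0,0,0,0],[0,0,0,0,0,0],[0,0,0,0,0,0],[0,0,0,0,0,0]], fingers=-0.5)

```text
clock: 3.9
tool_pos: [0.5572, -0.071, 0.0631]
orientation: [179.9, 0.1, 97.5]
force: [0.5, -0.6, 0.3]
opening: 0.0535
```

```bash
python3 -c "
from h import *
plan((.555,-.0715,.059),97.5)"
```

```text
clk 3.9 pos [ 0.5572 -0.071   0.0631] rpy [1.7988e+02 1.3000e-01 9.7520e+01] F [ 0.5 -0.6  0.3] M [ 0.03 -0.13  0.04] open 0.0535
shift [-0.0014 -0.0148  0.0274] turn [0.002  0.0021 0.0004]
```

drive_tool(moves=[[-0.001,-0.015,0.04,0,0,0],[-0.001,-0.015,0.04,0,0,0],[-0.001,-0.015,0.04,0,0,0],[-0.001,-0.015,0.04,0,0,0],[-0.001,-0.015,0.04,0,0,0],[-0.001,-0.015,0.04,0,0,0]], fingers=-0.5)

```text
clock: 4.5
tool_pos: [0.5547, -0.0711, 0.0569]
orientation: [179.9, 0.1, 97.5]
force: [-0.8, 4.3, -1.8]
opening: 0.0243
```

drive_tool(moves=[[0,0,0,0,0,0],[0,0,0,0,0,0],[0,0,0,0,0,0],[0,0,0,0,0,0],[0,0,0,0,0,0]], fingers=-0.8)

```text
clock: 5.0
tool_pos: [0.5547, -0.071, 0.0569]
orientation: [179.9, 0.1, 97.5]
force: [-0.1, 3.8, -0.6]
opening: 0.0244
```

drive_tool(moves=[[0,0,0,0,0,0],[0,0,0,0,0,0],[0,0,-0.05,0,0,0],[0,0,-0.05,0,0,0],[0,0,-0.05,0,0,0]], fingers=-0.3)

```text
clock: 5.5
tool_pos: [0.555, -0.0711, 0.0649]
orientation: [179.8, 0.1, 97.5]
force: [-0.6, -0.2, -1.2]
opening: 0.0306
```

drive_tool(moves=[[0,0,0,0,0,0],[0,0,0,0,0,0],[0,0,0,0,0,0],[0,0,0,0,0,0],[0,0,0,0,0,0]], fingers=-0.8)

```text
clock: 6.0
tool_pos: [0.5549, -0.0709, 0.0649]
orientation: [179.9, 0.1, 97.5]
force: [-1.3, 2.3, 1.0]
opening: 0.0141
```

```bash
python3 -c "
from h import *
plan((.555,-.0715,.065),97.5)
snap('side','s2')
crop('s2',285,165,120,100,6,'s2c')"
```

```text
clk 6.0 pos [ 0.5549 -0.0709  0.0649] rpy [1.7986e+02 9.0000e-02 9.7520e+01] F [-1.3  2.3  1. ] M [0.7  0.17 0.07] open 0.0141
shift [-0.0037 -0.     -0.0009] turn [0.0024 0.0016 0.0003]
```

View pics/s2c.png

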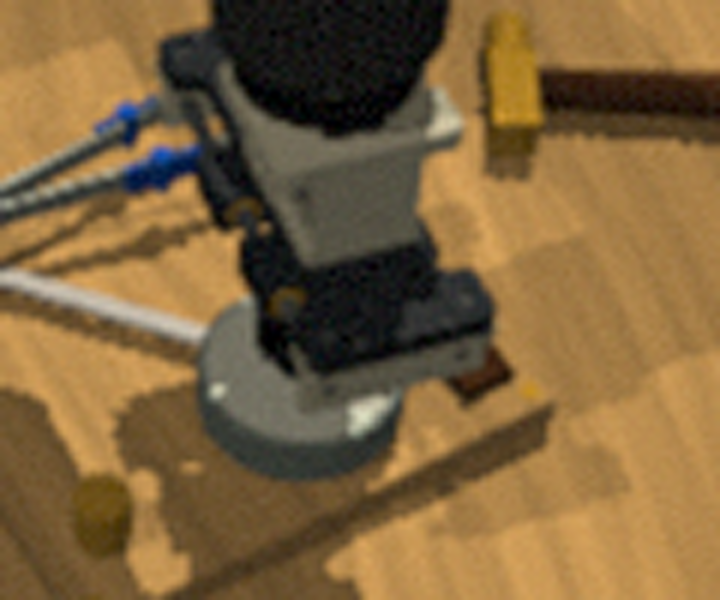

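drive_tool(moves=[[0,0,0,0,0,-0.1],[0,0,0,0,0,-0.2],[0,0,0,0,0,-0.3],[0,0,0,0,0,-0.4],[0,0,0,0,0,-0.5],[0,0,0,0,0,-0.6],[0,0,0,0,0,-0.7],[0,0,0,0,0,-0.8]])

```text
clock: 6.85
tool_pos: [0.5547, -0.0706, 0.0648]
orientation: [180.0, 0.1, 145.8]
force: [-1.7, 3.3, 2.2]
opening: 0.0134
```

```bash
python3 -c "
from h import *
plan((.555,-.0712,.065),154)"
```

```text
clk 6.85 pos [ 0.5547 -0.0706  0.0648] rpy [1.7996e+02 1.4000e-01 1.4576e+02] F [-1.7  3.3  2.2] M [ 1.52  0.69 -0.02] open 0.0134
shift [-0.0039 -0.002  -0.001 ] turn [ 0.0004  0.0024 -0.1374]
```

drive_tool(moves=[[0,0,0,0,0,-0.05],[0,0,0,0,0,-0.09],[0,0,0,0,0,-0.09],[0,0,0,0,0,-0.09]])

```text
clock: 7.25
tool_pos: [0.5546, -0.0706, 0.0648]
orientation: [180.0, 0.1, 151.1]
force: [-0.9, 2.2, 1.1]
opening: 0.0138
```

```bash
python3 -c "
from h import *
plan((.555,-.0712,.065),154)
snap('side','s3');snap('top','t3')
crop('s3',305,200,60,50,12,'s3c');crop('t3',325,150,60,50,12,'t3c')"
```

```text
clk 7.25 pos [ 0.5546 -0.0706  0.0648] rpy [1.7997e+02 1.3000e-01 1.5105e+02] F [-0.9  2.2  1.1] M [ 0.8   0.24 -0.51] open 0.0138
shift [-0.0041 -0.0025 -0.0011] turn [ 0.0005  0.0023 -0.0491]
```

View pics/s3c.png

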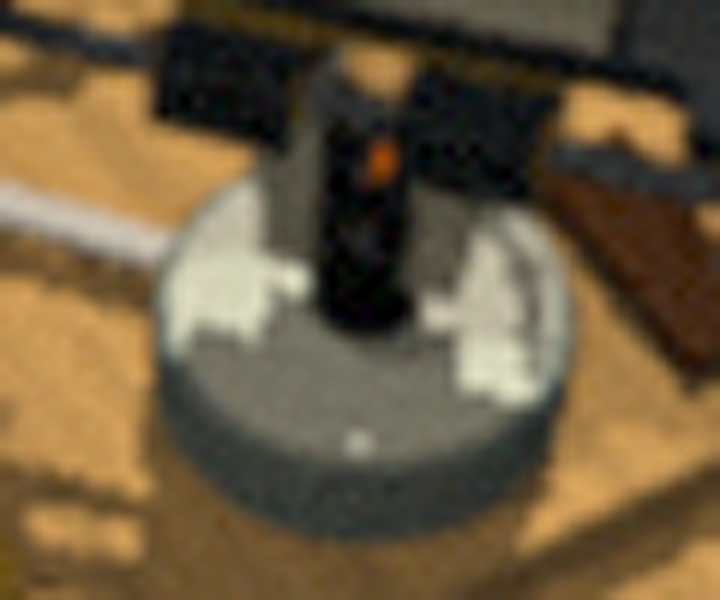

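View pics/t3c.png

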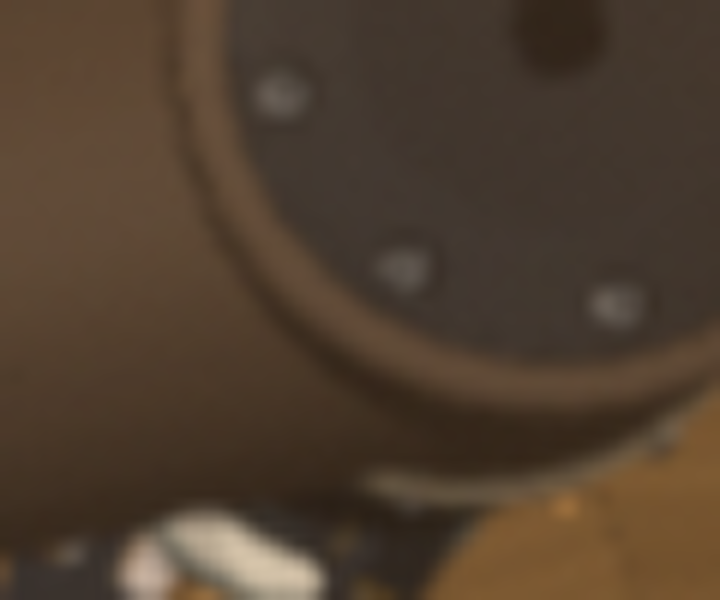

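drive_tool(moves=[[0,0,0,0,0,-0.01],[0,0,0,0,0,-0.01],[0,0,0,0,0,-0.01]], fingers=-0.1)

```text
clock: 7.65
tool_pos: [0.5547, -0.0707, 0.0648]
orientation: [180.0, 0.1, 151.7]
force: [1.3, -0.1, -0.8]
opening: 0.0327
```

drive_tool(moves=[[0,0,-0.2,0,0,0],[0,0,-0.5,0,0,0],[0,0,-0.8,0,0,0],[0,0,-1,0,0,0],[-0.3,-1,-1,0,0,0],[-0.3,-1,-1,0,0,0],[-0.3,-1,-1,0,0,0]], fingers=1)

```text
clock: 8.35
tool_pos: [0.5239, -0.2186, 0.2154]
orientation: [180.0, 0.2, 151.8]
force: [1.9, -0.5, 0.0]
opening: 0.0857
```

```bash
python3 -c "
from h import *
plan((.511,.071,.2),109)
snap('side','s4');snap('top','t4')
crop('s4',305,190,60,50,12,'s4c');crop('t4',255,125,140,120,5.6,'t4c')"
```

```text
clk 8.35 pos [ 0.5239 -0.2186  0.2154] rpy [179.97   0.2  151.79] F [ 1.9 -0.5  0. ] M [ 0.03 -0.29 -0.01] open 0.0857
shift [0.9885 1.6611 0.1003] turn [0.0018 0.003  0.7132]
```

View pics/s4c.png

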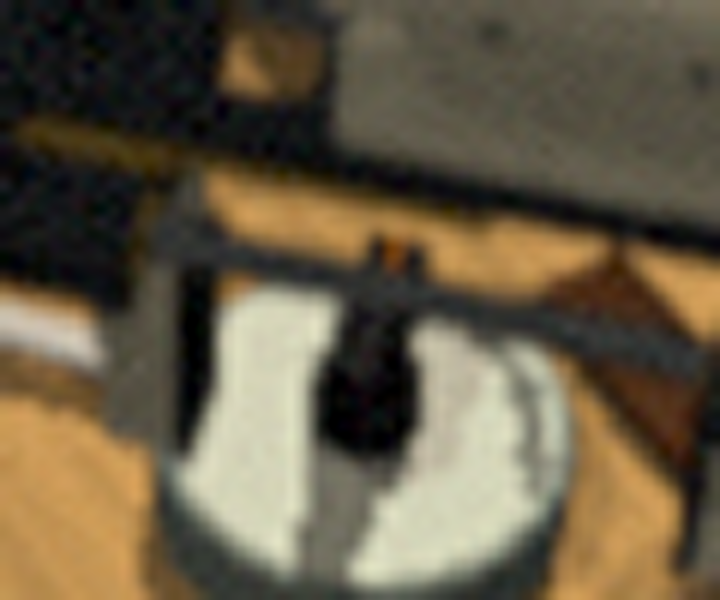

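View pics/t4c.png

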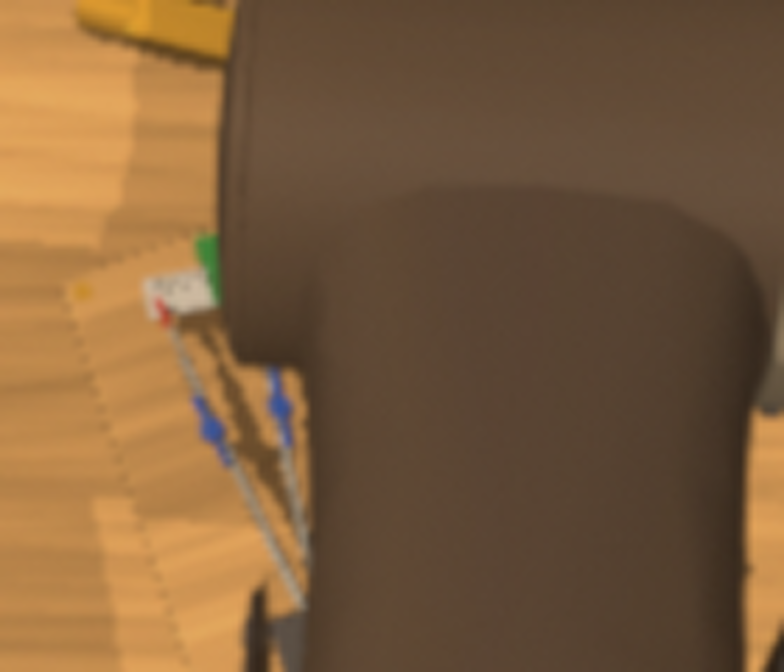

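drive_tool(moves=[[0.5,0.9,0,0,0,0.713],[0.5,0.9,0,0,0,0.713],[0.5,0.9,0,0,0,0.713],[0.5,0.9,0,0,0,0.713],[0.5,0.9,0,0,0,0.713],[0.5,0.9,0,0,0,0.713]], fingers=1)

```text
clock: 9.05
tool_pos: [0.5212, -0.0663, 0.2146]
orientation: [179.9, 0.1, 108.5]
force: [0.3, -0.7, -0.2]
opening: 0.0878
```

```bash
python3 -c "
from h import *
plan((.511,.071,.2),109)"
```

```text
clk 9.05 pos [ 0.5212 -0.0663  0.2146] rpy [1.7994e+02 1.2000e-01 1.0845e+02] F [ 0.3 -0.7 -0.2] M [ 0.08 -0.18  0.  ] open 0.0878
shift [0.8901 0.2253 0.0955] turn [ 0.001   0.0021 -0.0091]
```

drive_tool(moves=[[0.89,0.225,0,0,0,-0.009],[0.89,0.225,0,0,0,-0.009],[0.89,0.225,0,0,0,-0.009],[0.89,0.225,0,0,0,-0.009],[0.89,0.225,0,0,0,-0.009]])

```text
clock: 9.55
tool_pos: [0.5107, 0.0721, 0.2143]
orientation: [179.9, 0.1, 109.1]
force: [-0.1, -0.6, 0.1]
opening: 0.0876
```

```bash
python3 -c "
from h import *
plan((.511,.071,.07),109)
snap('side','s5');snap('top','t5')
crop('s5',245,150,140,110,5.6,'s5c');crop('t5',255,125,140,120,5.6,'t5c')"
```

```text
clk 9.55 pos [0.5107 0.0721 0.2143] rpy [1.7995e+02 1.3000e-01 1.0914e+02] F [-0.1 -0.6  0.1] M [ 0.03 -0.14  0.01] open 0.0876
shift [-0.0051 -0.0014  0.9619] turn [0.0009 0.0022 0.0023]
```

View pics/s5c.png

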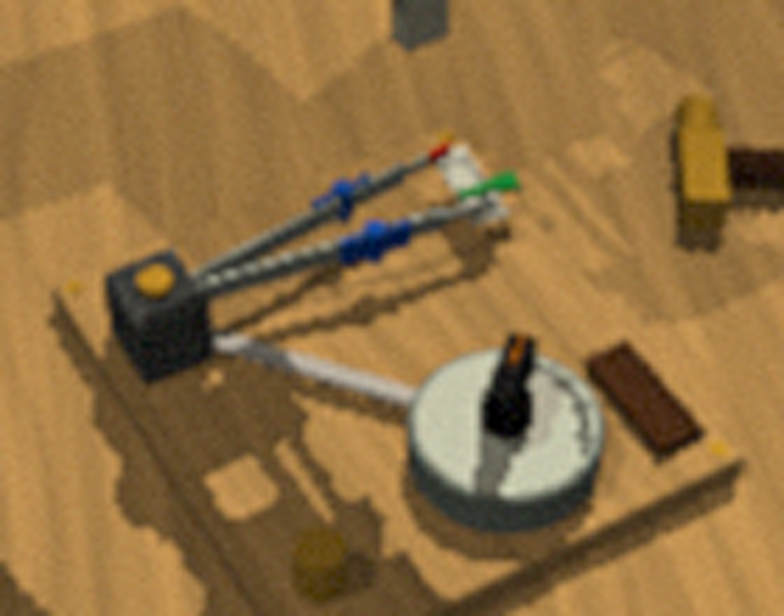

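View pics/t5c.png

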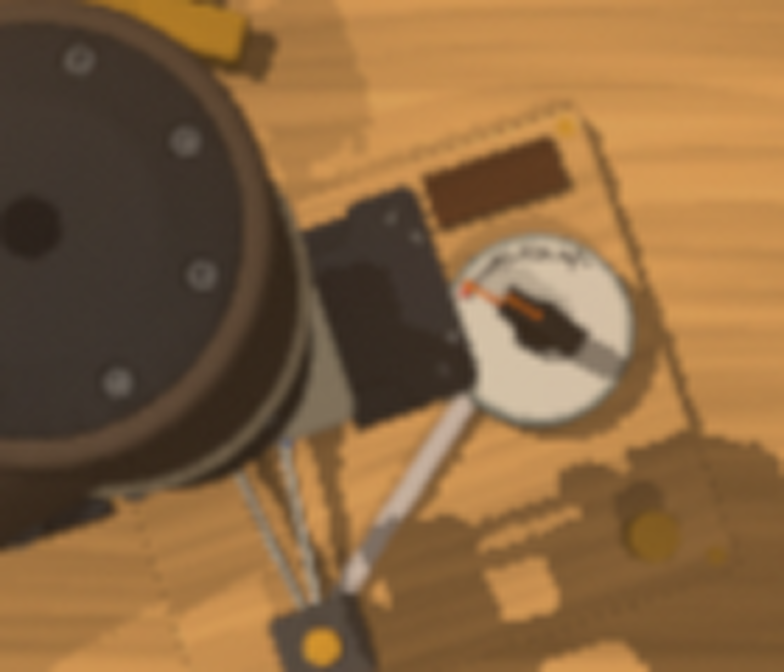

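```bash
python3 -c "
from h import *
crop('top0',276,160,36,36,18,'m0');crop('side0',310,165,40,36,18,'m1')"
```

```text
(no output)
```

View pics/m0.png

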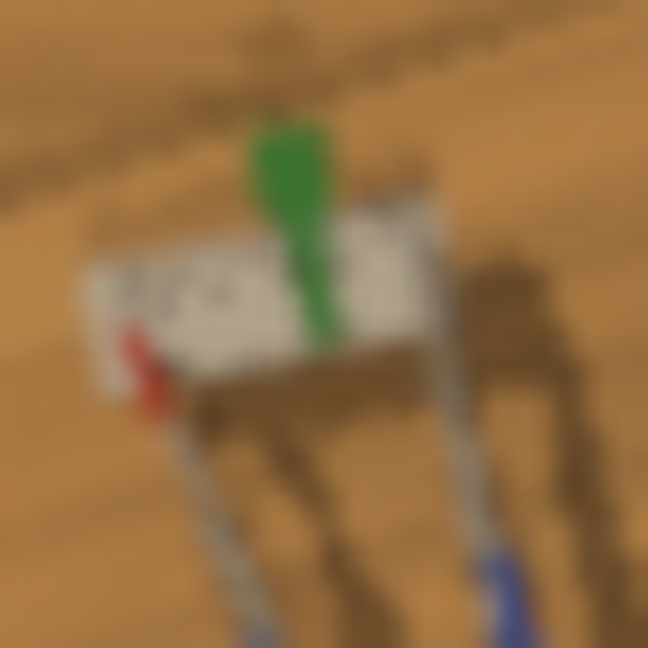

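View pics/m1.png

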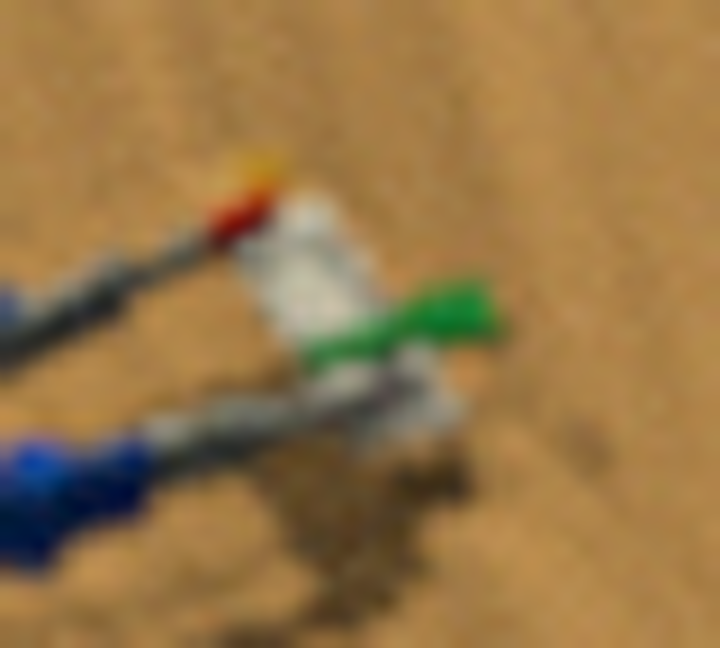

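drive_tool(moves=[[-0.005,0,0.3,0,0,0],[-0.005,0,0.6,0,0,0],[-0.005,0,0.8,0,0,0],[-0.005,0,0.95,0,0,0],[-0.005,0,0.95,0,0,0]])

```text
clock: 10.15
tool_pos: [0.5092, 0.0675, 0.0689]
orientation: [-179.7, 0.2, 108.9]
force: [-0.2, 0.1, 0.7]
opening: 0.0875
```

```bash
cat > mark.py <<'E'
from h import *
from fit import w
T=load('top0');S=load('side0')
m0=lambda u,v:(276+(u+.5)/18-.5,160+(v+.5)/18-.5)
m1=lambda u,v:(310+(u+.5)/18-.5,165+(v+.5)/18-.5)
p=[.4922,.0646,np.radians(18.95)]
o=w(p,(-.09+.18*np.cos(.1225),-.022,.052)); h=p[2]-.1225
def fr(X): 
    d=X-o; return np.round(1e3*np.array([d[0]*np.cos(h)+d[1]*np.sin(h),-d[0]*np.sin(h)+d[1]*np.cos(h)]),1)
for q in((302,235),(310,270),(325,340)): print('top band',fr(ray(T,*m0(*q),.044)))
print('top tips L',fr(ray(T,*m0(130,330),.052)),'R',fr(ray(T,*m0(428,215),.052)))
print('rule corners',[fr(ray(T,*m0(*q),.044)) for q in((88,270),(430,190),(100,392),(445,325))])
for q in((395,335),(350,350),(315,357)): print('side band',fr(ray(S,*m1(*q),.044)))
print('side tips L',fr(ray(S,*m1(275,195),.052)),'R',fr(ray(S,*m1(400,380),.052)))
print('rule corners',[fr(ray(S,*m1(*q),.044)) for q in((330,195),(460,415),(240,250),(365,440))])
E
python3 mark.py; python3 -c "
from h import *
plan((.511,.071,.033),109)"
```

```text
top band [ 5.8 17.5]
top band [ 0.2 17.4]
top band [-10.9  17.3]
top tips L [-4.4 45.8] R [ 3.7 -2.5]
rule corners [array([ 7.3, 51. ]), array([ 8.7, -3.3]), array([-11.7,  52.9]), array([-12.4,  -1.4])]
side band [ 4.2 19.6]
side band [-4.3 19.3]
side band [-10.4  20. ]
side tips L [-4. 51.] R [-3.3  2.4]
rule corners [array([ 8.5, 55. ]), array([ 6.1, -1.8]), array([-11.4,  48.5]), array([-10.9,  -0.9])]
clk 10.15 pos [0.5092 0.0675 0.0689] rpy [-1.7969e+02  1.7000e-01  1.0886e+02] F [-0.2  0.1  0.7] M [-0.01 -0.08  0.02] open 0.0875
shift [0.0191 0.0202 0.2389] turn [-0.0051  0.0029 -0.0023]
```

drive_tool(moves=[[0.019,0.02,0,0,0,0],[0.019,0.02,0.12,0,0,0],[0.019,0.02,0.23,0,0,0],[0.019,0.02,0.23,0,0,0],[0.019,0.02,0.23,0,0,0]])

```text
clock: 10.65
tool_pos: [0.5119, 0.0712, 0.0356]
orientation: [-179.8, 0.2, 108.9]
force: [-0.1, 0.4, 0.0]
opening: 0.0875
```

```bash
python3 -c "
from h import *
plan((.511,.071,.034),109)
snap('side','s6');snap('top','t6')
crop('s6',245,150,140,110,5.6,'s6c');crop('t6',255,125,140,120,5.6,'t6c')"
```

```text
clk 10.65 pos [0.5119 0.0712 0.0356] rpy [-179.77    0.18  108.86] F [-0.1  0.4  0. ] M [ 0.07 -0.17 -0.01] open 0.0875
shift [ 0.001  -0.0058  0.0107] turn [-0.0038  0.003  -0.0023]
```

View pics/s6c.png

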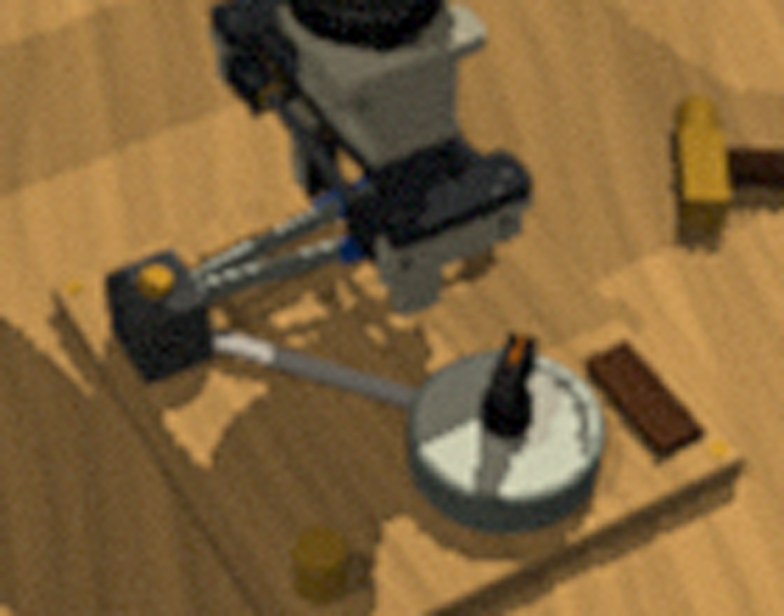

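View pics/t6c.png

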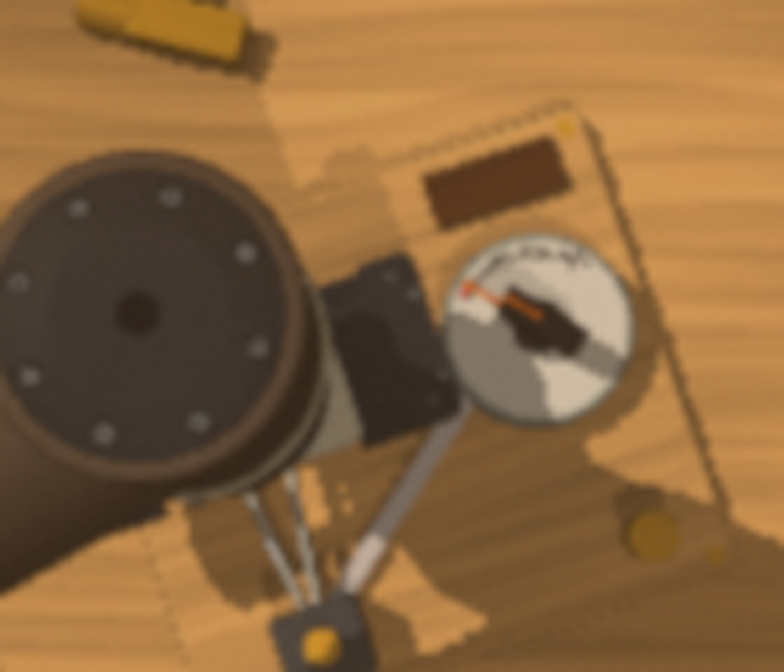

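drive_tool(moves=[[0,0.01,0,-0.1,0,0],[0,0.02,0,-0.2,0,0],[0,0.035,0,-0.3,0,0],[0,0.045,0,-0.4,0,0],[0,0.057,0,-0.5,0,0],[0,0.057,0,-0.5,0,0]])

```text
clock: 11.35
tool_pos: [0.5211, 0.0556, 0.0447]
orientation: [154.5, -3.2, 110.7]
force: [0.3, -1.0, 0.6]
opening: 0.0872
```

```bash
cat >> h.py <<'E'
def look(i,st=None):
    o=sensors.get_obs();Rc=Rot.from_euler('xyz',o['orientation'],degrees=True)
    print('clk',round(o['clock'],2),'grasp',np.round(o['tool_pos']-.0188*Rc.as_matrix()[:,2],4),'F',np.round(o['force'],1),'M',np.round(o['moment'],2),'open',round(o['opening'],4),'q',np.round(o['joint_pos'],1))
    snap('side',f's{i}');snap('top',f't{i}')
    crop(f's{i}',245,150,140,110,5.6,f's{i}c');crop(f't{i}',255,125,140,120,5.6,f't{i}c')
E
python3 -c "
from h import *
look(7)"
```

```text
clk 11.35 grasp [0.5139 0.0518 0.0616] F [ 0.3 -1.   0.6] M [-0.64  1.13 -0.02] open 0.0872 q [ 27.6   9.6 -52.2   1.4  -2.5 -98.9]
```

View pics/s7c.png

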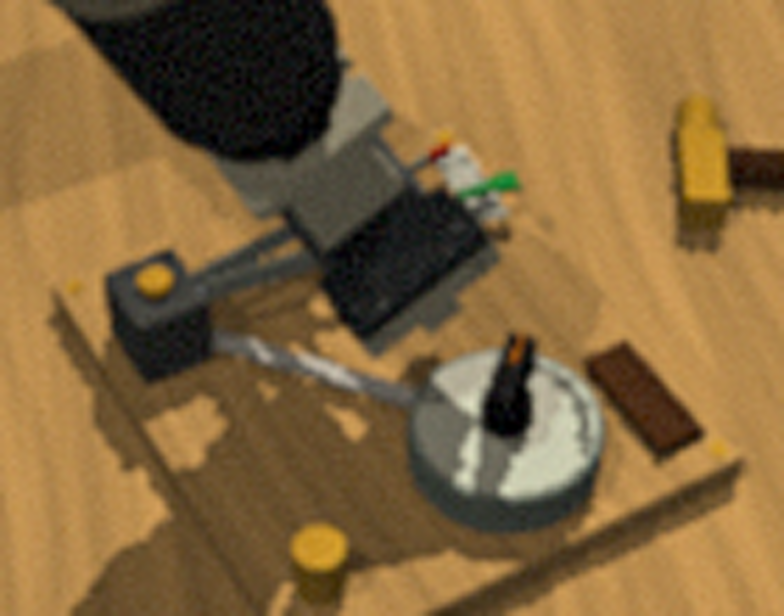

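View pics/t7c.png

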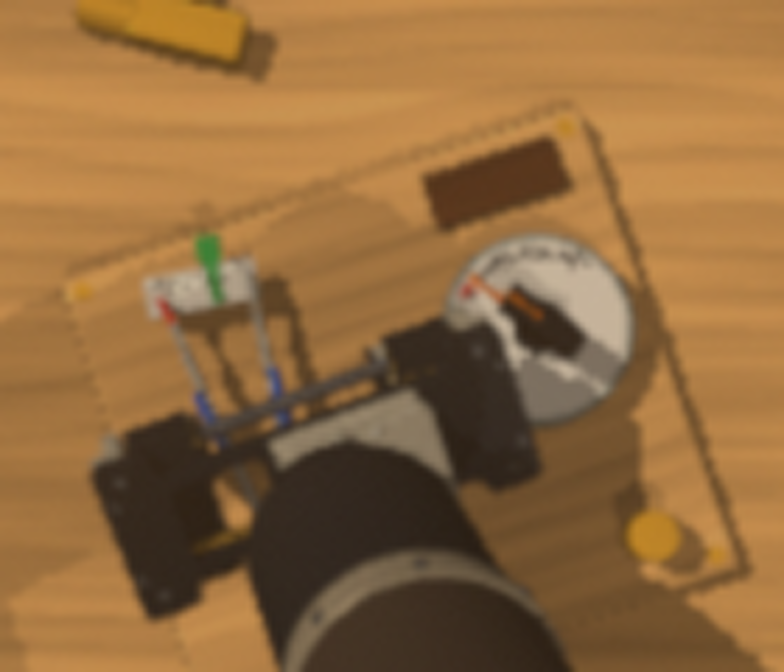

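```bash
python3 -c "
from h import *
a=[]
for f in('t5','t6','t7'):
    im=cv2.imread(f'pics/{f}.png')[162:202,330:372];a.append(cv2.resize(im,None,fx=6,fy=6,interpolation=cv2.INTER_CUBIC))
cv2.imwrite('pics/cmp.png',np.hstack(a))
crop('t7',276,165,40,40,14,'t7z')"
```

```text
(no output)
```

View pics/cmp.png

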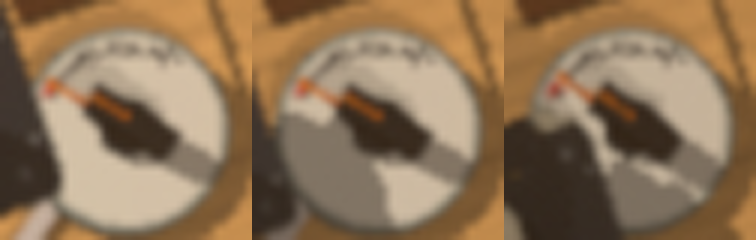

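View pics/t7z.png

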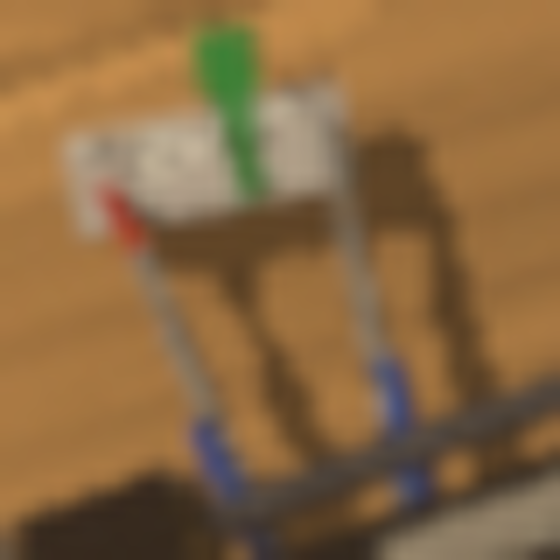

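```bash
cat >> h.py <<'E'
def plan2(G,lean,hd=109.0):
    o=sensors.get_obs(); Rc=Rot.from_euler('xyz',o['orientation'],degrees=True)
    Rt=Rot.from_euler('xyz',[180,0,hd],degrees=True)*Rot.from_euler('x',-lean,degrees=True)
    tcp=np.array(G)+.0188*Rt.as_matrix()[:,2]
    print('clk',round(o['clock'],2),'F',np.round(o['force'],1),'open',round(o['opening'],4),'q',np.round(o['joint_pos'],1))
    print('shift',np.round(Rc.inv().apply(tcp-o['tool_pos'])/.15,3),'turn',np.round(np.degrees((Rc.inv()*Rt).as_rotvec())/60,3))
E
python3 -c "
from h import *
plan2((.511,.071,.052),20)
plan2((.511,.071,.052),18)"
```

```text
clk 11.45 F [-3.8  4.   1.8] open 0.0876 q [ 27.5   9.9 -52.3   1.3  -2.4 -99.1]
shift [ 0.122 -0.002  0.065] turn [ 0.086 -0.06   0.002]
clk 11.45 F [-3.8  4.   1.8] open 0.0876 q [ 27.5   9.9 -52.3   1.3  -2.4 -99.1]
shift [ 0.122 -0.006  0.065] turn [ 0.12  -0.06   0.003]
```

drive_tool(moves=[[0.122,0,0,0.1,-0.06,0],[0.122,0,0,0.1,-0.06,0],[0.122,0,0,0.1,-0.06,0],[0.122,0,0.03,0.1,-0.06,0],[0.122,0,0.06,0.1,-0.06,0],[0.122,0,0.06,0.1,-0.06,0],[0.122,0,0.06,0.1,-0.06,0]])

```text
clock: 12.15
tool_pos: [0.5188, 0.0706, 0.0404]
orientation: [161.4, -0.5, 109.3]
force: [0.4, -0.1, 0.3]
opening: 0.0877
```

```bash
python3 -c "
from h import *
plan2((.511,.071,.052),20)
look(8)"
```

```text
clk 12.15 F [ 0.4 -0.1  0.3] open 0.0877 q [  27.2   10.1  -58.2   33.1   -3.8 -130.8]
shift [ 0.019 -0.018  0.037] turn [-0.024 -0.009  0.001]
clk 12.15 grasp [0.5132 0.0685 0.0582] F [ 0.4 -0.1  0.3] M [-0.33  0.86  0.03] open 0.0877 q [  27.2   10.1  -58.2   33.1   -3.8 -130.8]
```

View pics/s8c.png

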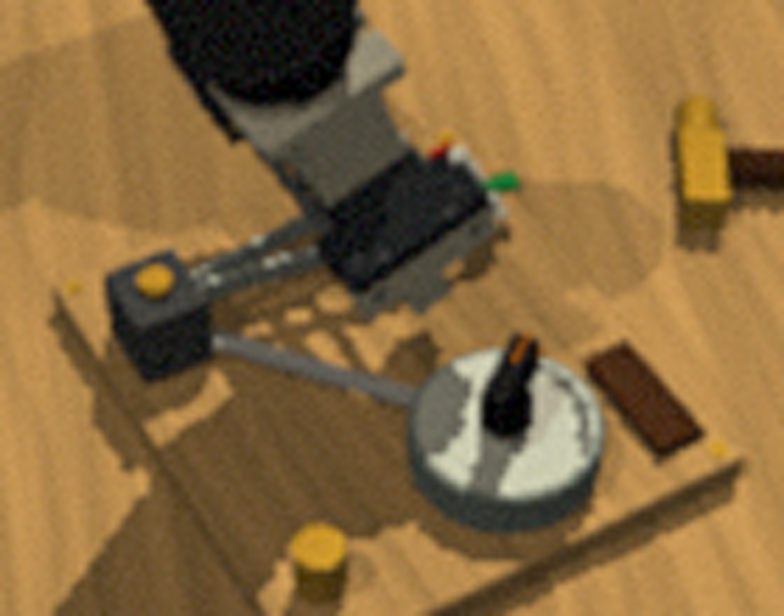

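View pics/t8c.png

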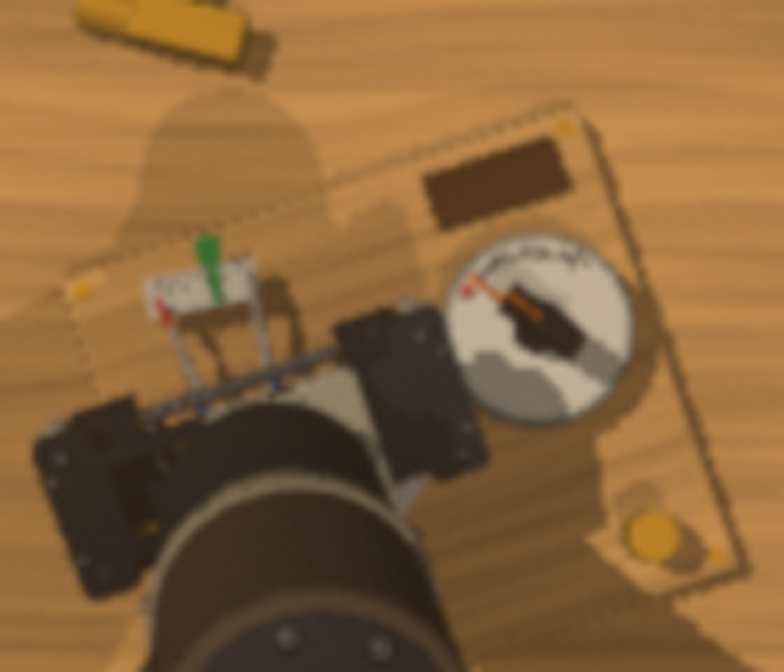

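```bash
python3 -c "
from h import *
plan2((.511,.071,.053),14)"
```

```text
clk 12.25 F [-1.8 -0.3 -0.4] open 0.0877 q [  27.2   10.1  -58.2   33.2   -3.8 -130.8]
shift [ 0.019 -0.031  0.031] turn [ 0.077 -0.009  0.002]
```

drive_tool(moves=[[0.019,-0.02,0,0.077,-0.009,0],[0.019,-0.03,0.03,0.077,-0.009,0],[0.019,-0.03,0.03,0.077,-0.009,0],[0.019,-0.03,0.03,0.077,-0.009,0],[0.019,-0.03,0.03,0.077,-0.009,0]])

```text
clock: 12.75
tool_pos: [0.5151, 0.0719, 0.0349]
orientation: [166.0, 0.1, 109.1]
force: [-0.3, 0.6, 0.4]
opening: 0.0877
```

```bash
python3 -c "
from h import *
plan2((.511,.071,.053),14)
look(9)"
```

```text
clk 12.75 F [-0.3  0.6  0.4] open 0.0877 q [  31.6   12.2  -48.3   11.1  -16.2 -112.7]
shift [0.003 0.003 0.001] turn [-0.     0.001  0.003]
clk 12.75 grasp [0.5108 0.0704 0.0531] F [-0.3  0.6  0.4] M [-0.24  0.75 -0.04] open 0.0877 q [  31.6   12.2  -48.3   11.1  -16.2 -112.7]
```

View pics/t9c.png

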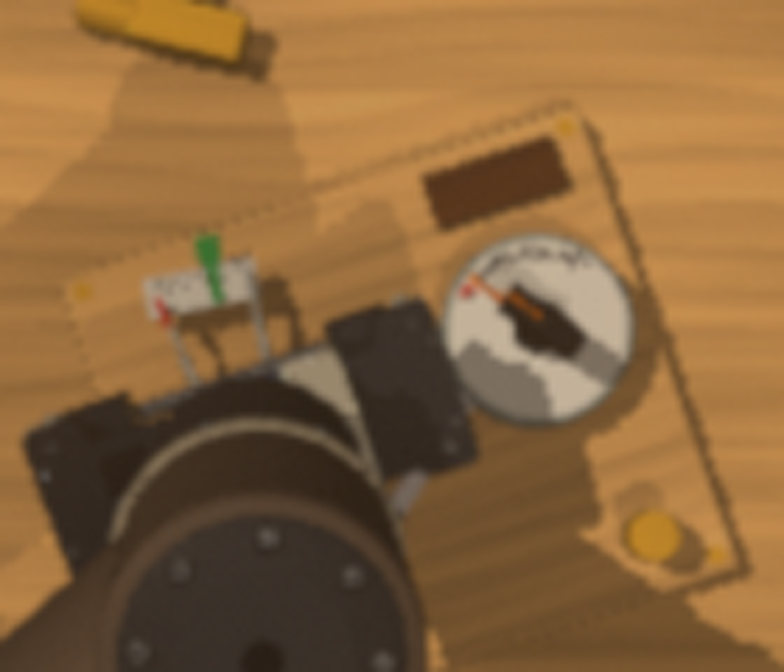

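drive_tool(moves=[[0,0,0,0,0,0],[0,0,0,0,0,0],[0,0,0,0,0,0],[0,0,0,0,0,0],[0,0,0,0,0,0],[0,0,0,0,0,0],[0,0,0,0,0,0],[0,0,0,0,0,0]], fingers=-0.18)

```text
clock: 13.65
tool_pos: [0.5158, 0.0727, 0.0351]
orientation: [165.9, 0.1, 109.2]
force: [4.2, 3.7, -5.8]
opening: 0.0366
```

```bash
python3 -c "
from h import *
plan2((.511,.071,.053),14)
look(10)
crop('t10',276,165,40,40,14,'t10z');crop('s10',305,165,40,40,14,'s10z')"
```

```text
clk 13.65 F [ 4.2  3.7 -5.8] open 0.0366 q [  31.6   12.2  -48.2   11.1  -16.1 -112.7]
shift [-0.    -0.004  0.001] turn [0.001 0.    0.003]
clk 13.65 grasp [0.5115 0.0712 0.0534] F [ 4.2  3.7 -5.8] M [ 1.01 -0.1   0.28] open 0.0366 q [  31.6   12.2  -48.2   11.1  -16.1 -112.7]
```

View pics/t10c.png

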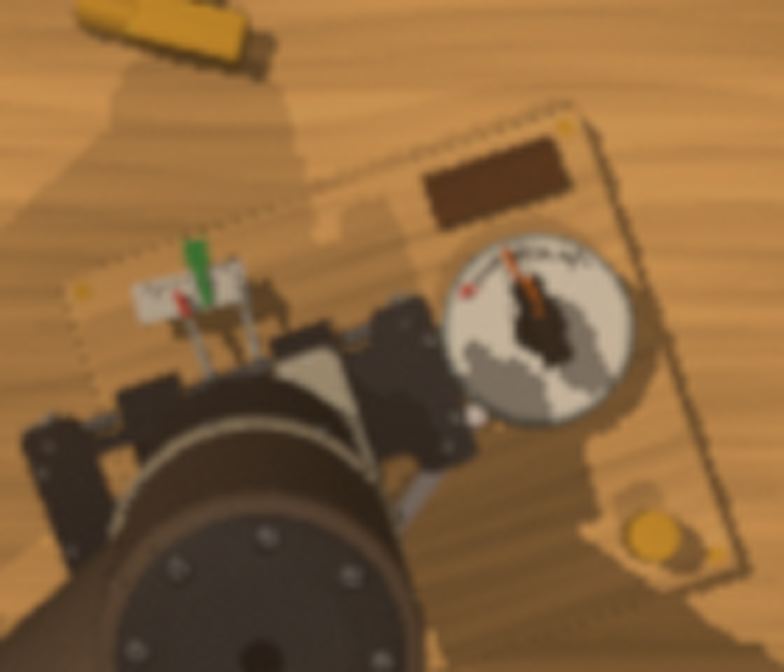

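View pics/t10z.png

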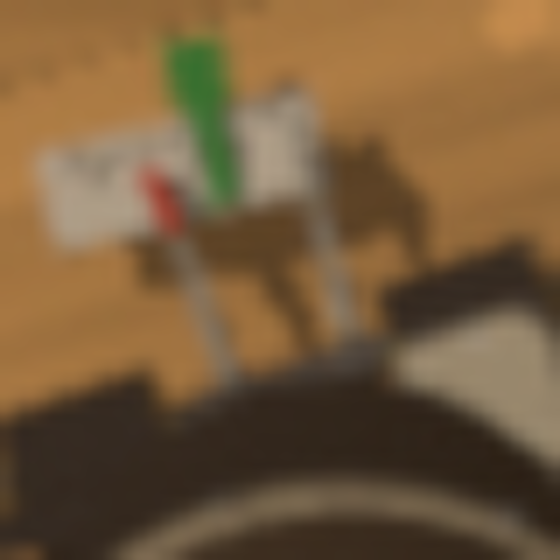

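View pics/s10z.png

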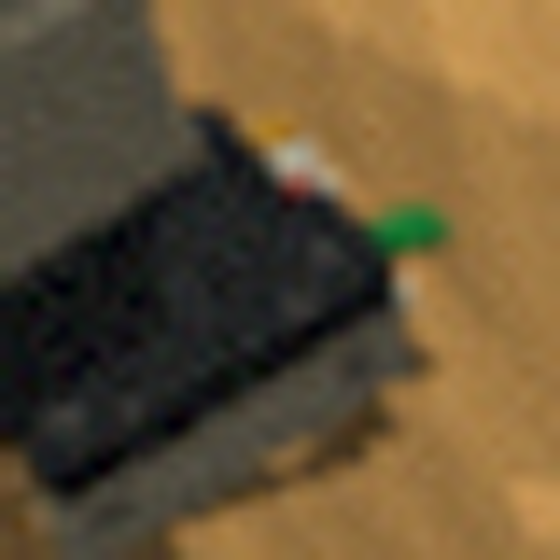

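drive_tool(moves=[[0,0,0,0,0,0],[0,0,0,0,0,0],[0,0,0,0,0,0],[0,0,0,0,0,0]], fingers=-0.28)

```text
clock: 14.15
tool_pos: [0.5162, 0.073, 0.0352]
orientation: [165.9, 0.1, 109.2]
force: [3.2, 3.8, -6.3]
opening: 0.032
```

```bash
python3 -c "
from h import *
plan2((.511,.071,.053),14)
look(11)
crop('t11',278,165,32,28,22,'t11z');crop('s11',305,165,40,40,14,'s11z')"
```

```text
clk 14.15 F [ 3.2  3.8 -6.3] open 0.032 q [  31.6   12.2  -48.2   11.1  -16.1 -112.7]
shift [-0.001 -0.007  0.001] turn [0.002 0.    0.003]
clk 14.15 grasp [0.5118 0.0715 0.0534] F [ 3.2  3.8 -6.3] M [ 0.85 -0.08  0.37] open 0.032 q [  31.6   12.2  -48.2   11.1  -16.1 -112.7]
```

View pics/t11z.png

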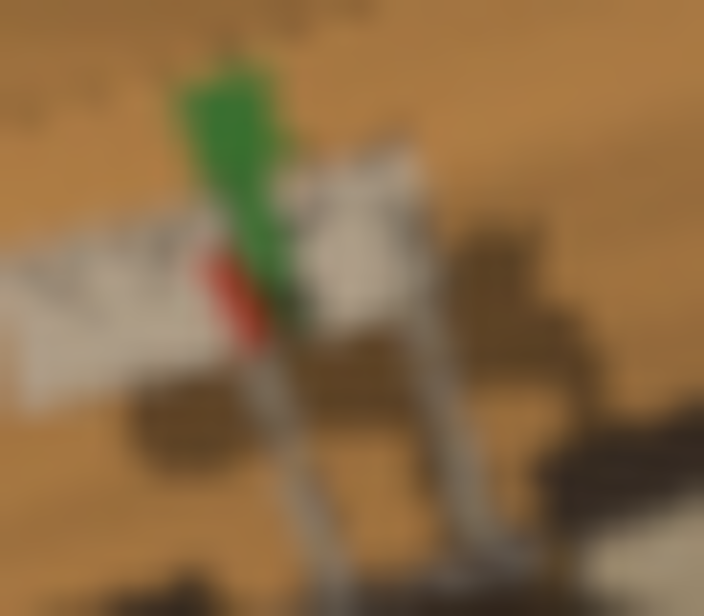

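View pics/s11z.png

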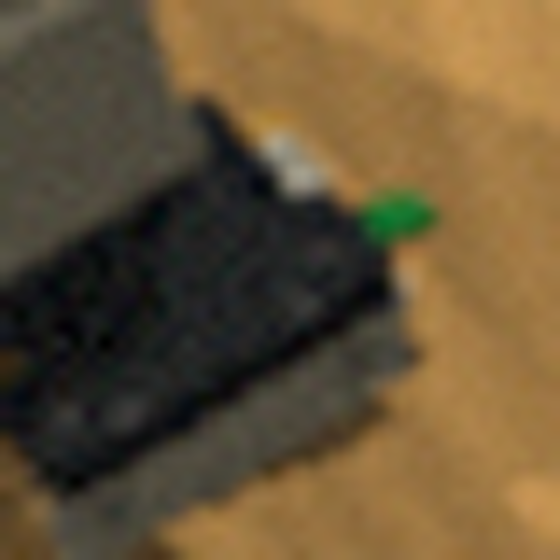

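drive_tool(moves=[[0,0,0,0,0,0],[0,0,0,0,0,0],[0,0,0,0,0,0],[0,0,0,0,0,0]], fingers=-0.315)

```text
clock: 14.65
tool_pos: [0.5163, 0.073, 0.0352]
orientation: [165.9, 0.1, 109.2]
force: [3.1, 3.9, -7.0]
opening: 0.0299
```

```bash
python3 -c "
from h import *
look(12)
crop('t12',278,165,32,28,22,'t12z')"
```

```text
clk 14.65 grasp [0.5119 0.0716 0.0534] F [ 3.1  3.9 -7. ] M [ 0.86 -0.1   0.29] open 0.0299 q [  31.6   12.2  -48.2   11.1  -16.1 -112.7]
```

View pics/t12z.png

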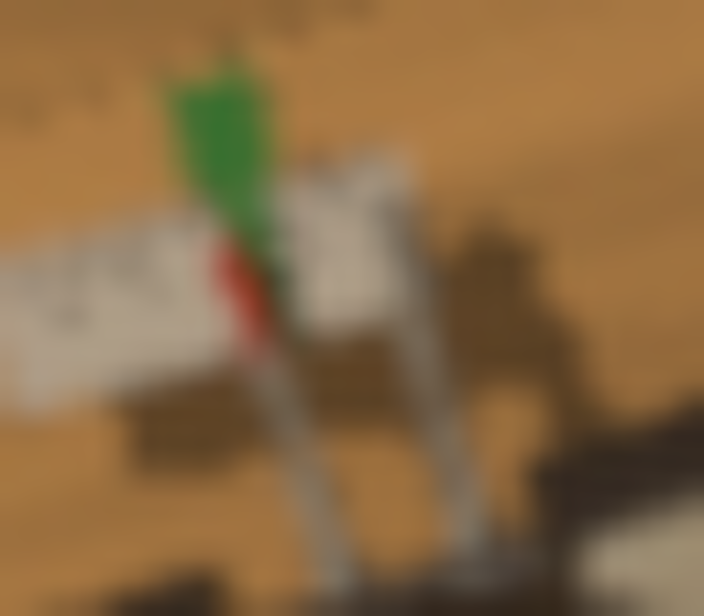

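View pics/t12c.png

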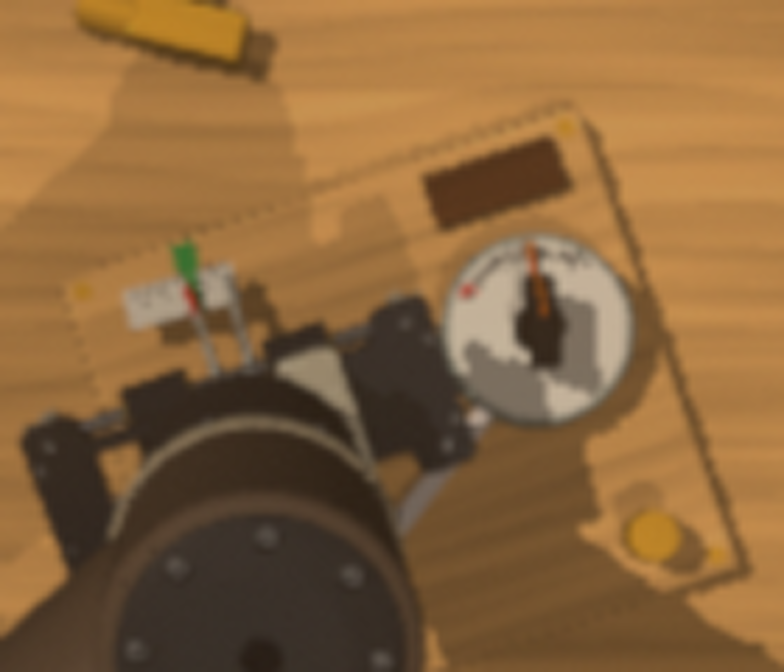

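```bash
cat > sub.py <<'E'
from h import *
hd0=18.95
def an(f,al):
    s=load(f);im=s['pixels'].astype(float);r,g,b=im[...,0],im[...,1],im[...,2]
    sub=(slice(155,190),slice(270,320))
    yy,xx=np.mgrid[155:190,270:320]
    G=np.clip(g-np.maximum(r,b)-8,0,None)[sub]; Rd=np.clip(r-1.9*g-8,0,None)[sub]
    def axes(a): h=np.radians(a); return np.array([np.cos(h),np.sin(h)]),np.array([-np.sin(h),np.cos(h)])
    xr,yr=axes(hd0-al); 
    def pts(W,z):
        m=W>0; P=np.array([ray(s,u,v,z)[:2] for u,v in zip(xx[m],yy[m])]); return P,W[m]
    Pg,wg=pts(G,.044);Pr,wr=pts(Rd,.052)
    cr=np.average(Pr,axis=0,weights=wr)
    # green: tab part = larger x
    lx=(Pg-cr)@xr*1e3; ly=(Pg-cr)@yr*1e3
    print(f,'red c',np.round(cr,4),'n',len(wr))
    for lo in np.arange(np.floor(lx.min()/4)*4,lx.max(),4):
        k=(lx>=lo)&(lx<lo+4)
        if wg[k].sum()>0: print('  x%5.0f w%6.0f y %.2f'%(lo+2,wg[k].sum(),np.average(ly[k],weights=wg[k])))
for f in('top0','t5','t9'): an(f,7.02)
an('t10',4.3);an('t11',3.1);an('t12',2.6)
E
python3 sub.py
```

```text
top0 red c [0.5605 0.1129] n 2
  x    2 w     8 y -28.27
  x    6 w    57 y -26.68
  x   10 w    41 y -26.92
  x   14 w    74 y -27.05
  x   18 w    72 y -26.42
  x   22 w   101 y -27.60
  x   26 w   202 y -26.53
  x   30 w   172 y -26.98
  x   34 w   150 y -26.74Traceback (most recent call last):
  File "sub.py", line 20, in <module>
    for f in('top0','t5','t9'): an(f,7.02)
                                ~~^^^^^^^^
  File "sub.py", line 13, in an
    cr=np.average(Pr,axis=0,weights=wr)
    raise ZeroDivisionError(
        "Weights sum to zero, can't be normalized")
ZeroDivisionError: Weights sum to zero, can't be normalized
```

```bash
sed -i 's/Rd=np.clip.*\[sub\]/Rd=np.clip((r-g)-1.3*np.clip(g-b,0,None)-18,0,None)[sub]/' sub.py; python3 sub.py; python3 -c "
from h import *
for f,u0,v0 in(('t12',285,172),):
    print(load(f)['pixels'][v0:v0+12,u0:u0+14].tolist().__str__().replace('], [[','\n'))"
```

```text
top0 red c [0.5633 0.1141] n 9
  x    2 w    37 y -28.00
  x    6 w    69 y -27.12
  x   10 w    46 y -27.14
  x   14 w   100 y -27.33
  x   18 w    70 y -27.33
  x   22 w   145 y -28.04
  x   26 w   238 y -26.74
  x   30 w   139 y -27.69
  x   34 w    33 y -28.36
[[[153, 121, 65], [108, 115, 56], [67, 111, 50], [59, 111, 48], [74, 112, 52], [119, 114, 64], [145, 113, 75], [142, 111, 79], [153, 123, 91], [154, 131, 105], [161, 136, 107], [170, 134, 96], [170, 123, 71], [168, 120, 67]
161, 123, 70], [129, 116, 66], [84, 109, 56], [68, 111, 51], [83, 114, 61], [124, 122, 85], [152, 131, 105], [148, 130, 108], [148, 132, 112], [161, 144, 123], [156, 139, 117], [157, 130, 100], [159, 116, 69], [159, 113, 63]
162, 129, 92], [145, 122, 90], [117, 116, 81], [82, 111, 58], [82, 114, 64], [122, 125, 94], [156, 141, 120], [162, 146, 126], [160, 145, 124], [156, 141, 121], [136, 122, 104], [133, 111, 87], [140, 104, 65], [149, 107, 60]
160, 142, 119], [154, 137, 115], [149, 131, 106], [109, 102, 65], [76, 99, 52], [105, 112, 81], [146, 132, 113], [164, 149, 128], [170, 153, 132], [162, 147, 126
[... 1455 characters left out ...]
115, 98, 78], [104, 83, 60], [94, 69, 41], [93, 67, 37], [93, 66, 37], [94, 68, 40], [103, 82, 59], [110, 93, 73], [101, 81, 58]
96, 70, 41], [95, 68, 38], [95, 68, 38], [95, 69, 40], [101, 77, 51], [108, 91, 70], [105, 88, 67], [95, 70, 43], [94, 67, 38], [93, 67, 38], [94, 68, 39], [99, 76, 52], [106, 88, 68], [109, 89, 67]]]Traceback (most recent call last):
  File "sub.py", line 20, in <module>
    for f in('top0','t5','t9'): an(f,7.02)
                                ~~^^^^^^^^
  File "sub.py", line 13, in an
    cr=np.average(Pr,axis=0,weights=wr)
    raise ZeroDivisionError(
        "Weights sum to zero, can't be normalized")
ZeroDivisionError: Weights sum to zero, can't be normalized
```

```bash
sed -i "s/'t5','t9'/'t7','t8','t9'/" sub.py; python3 sub.py | awk '/red/{print} /x/{print}' | grep -E "red|x +(22|26|30|34)"
```

```text
top0 red c [0.5633 0.1141] n 9
  x   22 w   145 y -28.04
  x   26 w   238 y -26.74
  x   30 w   139 y -27.69
  x   34 w    33 y -28.36
t7 red c [0.5633 0.1123] n 9
  x   22 w   177 y -26.37
  x   26 w   273 y -25.39
  x   30 w   186 y -25.13
  x   34 w    53 y -27.44
t8 red c [0.5632 0.1141] n 8
  x   22 w   129 y -28.04
  x   26 w   214 y -26.83
  x   30 w   123 y -27.64
  x   34 w    23 y -28.51
t9 red c [0.5631 0.1141] n 8
  x   22 w   133 y -28.12
  x   26 w   202 y -27.22
  x   30 w   142 y -27.13
  x   34 w    24 y -28.47
t10 red c [0.5666 0.1043] n 10
  x   22 w   154 y -12.30
  x   26 w   186 y -11.44
  x   30 w    65 y -12.90
t11 red c [0.5682 0.1014] n 7
  x   22 w   201 y -5.20
  x   26 w   133 y -4.79
  x   30 w     8 y -6.09
t12 red c [0.5689 0.1005] n 6
  x   22 w   157 y -3.12
  x   26 w   160 y -2.28
  x   30 w     3 y -5.73
```

drive_tool(moves=[[0,0,0,0,0,0],[0,0,0,0,0,0],[0,0,0,0,0,0],[0,0,0,0,0,0]], fingers=-0.33)

```text
clock: 15.15
tool_pos: [0.5163, 0.0731, 0.0352]
orientation: [165.9, 0.0, 109.2]
force: [3.6, 3.7, -6.9]
opening: 0.0298
```

```bash
python3 -c "
from h import *
look(13)
crop('t13',278,165,32,28,22,'t13z')"; echo "an('t13',2.4)">>sub.py; python3 sub.py | tail -9
```

```text
clk 15.15 grasp [0.512  0.0716 0.0534] F [ 3.6  3.7 -6.9] M [ 0.91 -0.    0.36] open 0.0298 q [  31.6   12.2  -48.2   11.1  -16.1 -112.7]
  x   26 w   160 y -2.28
  x   30 w     3 y -5.73
t13 red c [0.5681 0.0999] n 8
  x   10 w     8 y -2.75
  x   14 w    71 y -2.70
  x   18 w   175 y -1.46
  x   22 w   145 y -1.94
  x   26 w   183 y -2.11
  x   30 w    21 y 0.66
```

View pics/t13z.png

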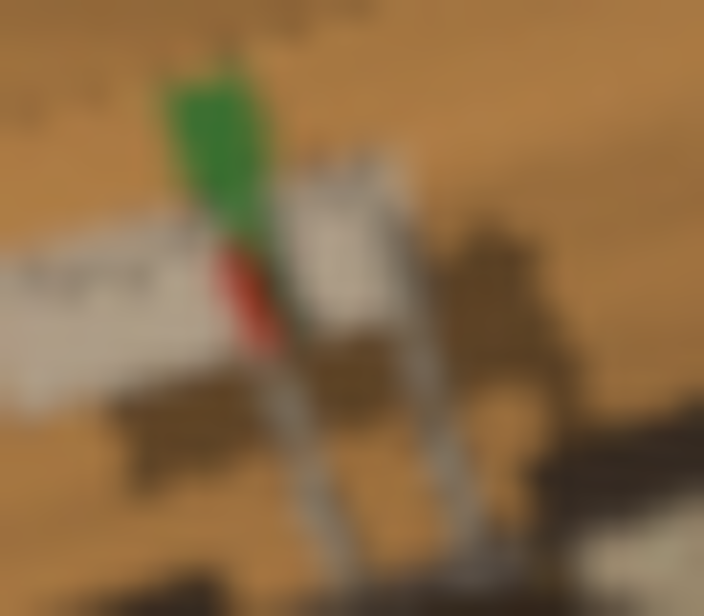

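View pics/s13c.png

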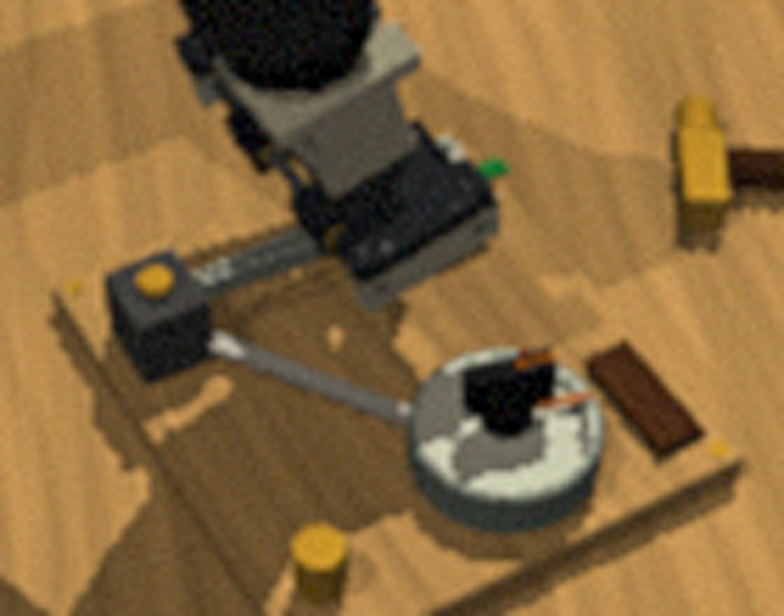

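drive_tool(moves=[[0,0,0,0,0,0],[0,0,0,0,0,0],[0,0,0,0,0,0],[0,0,0,0,0,0],[0,0,0,0,0,0],[0,0,0,0,0,0]])

```text
clock: 15.85
tool_pos: [0.5163, 0.0731, 0.0352]
orientation: [165.9, 0.0, 109.2]
force: [3.1, 3.9, -6.5]
opening: 0.0296
```

```bash
python3 -c "
from h import *
look(14)
ticket.close_job()"; echo "an('t14',2.4)">>sub.py; python3 sub.py | tail -6
```

```text
clk 15.85 grasp [0.512  0.0716 0.0534] F [ 3.1  3.9 -6.5] M [ 0.88 -0.02  0.35] open 0.0296 q [  31.6   12.2  -48.2   11.1  -16.1 -112.7]
the job is handed in; nothing more can be done
  x   10 w     9 y -2.71
  x   14 w    72 y -2.60
  x   18 w   175 y -1.44
  x   22 w   146 y -1.96
  x   26 w   184 y -2.10
  x   30 w    21 y 0.69
```

I turned the knob back to zero, squeezed the tweezers onto the green mark, and handed the job in at about 16 s with the grip still holding.

- **Knob:** I turned it anticlockwise until the torque rose sharply at the stop. The top view then showed the orange pointer on the red pin.
- **Squeeze:** I closed in small steps. In the last top view the red tip's inner corner is within about 1–2 mm of the middle of the green band. The picture and the gap held still over the last 0.7 s.
- **Wrist:** The force was about 8 N during the squeeze.

These checks were off or disagreed:
- **Left arm nudged early:** while I tilted the gripper to see the tips, a finger briefly pushed the left arm. That moved the pointer a few degrees off zero before the real squeeze. I did not reset it, because the full squeeze drags it further anyway.
- **First knob grip too low:** the fingers closed on the round hub below the bar, so I opened, raised and gripped again.
- **Joint near its limit:** joint 3 briefly read −58.2°, very close to its −58.28° limit. I moved away from it.
- **Gap readings differ:** the finger opening of 29.6–29.8 mm works out to a gap of about 16 mm. My estimate of the mark is 17 mm. The picture put the tip about 1 mm outside the band's middle, while the opening put it about 1 mm inside, and both are within the band's ±3 mm.

I did not touch the other things on the bench. The offcut and brass weight were still in place in the last views.

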